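# Hold the reference cell in the tester's light path

### The arm

A 7-joint arm with a two-finger parallel gripper is mounted at the origin on a cart in front of the work surface, level with it; the furniture and walls round the work are solid. World frame = base frame: x ahead of the robot, y to its left, z up, the work surface at z = 0. Lengths are in m, angles in rad, forces in N, time in s.
With the tool pointing down it reaches from about 0.4 to 0.85 m from the base axis. Payload 4.5 kg.
Tool frame: the origin (TCP) lies midway between the tips of the shut fingers; the grasp point (between the pads) lies 19 mm behind it; z points along the fingers, y is the line along which they close (so a half turn about z gives the same grasp; the last joint's range is limited). The gripper opens to 88 mm and grips with 3 to 60 N. Pads are 18 mm wide; open, the fingers measure 123 mm over their backs; the gripper's body (75 mm by 187 mm) begins 45 mm behind the grasp point.
Start: joints at [1.262, 0.689, -0.195, 1.565, 0.157, 0.902, -0.215], TCP at [0.21, -0.589, 0.239] pointing down, gripper open.
Joint ranges: [-3.01, 3.01], [-0.46, 2.08], [-1.47, 1.51], [0.13, 2.56], [-1, 4.14], [0.04, 2.09], [-2.66, 2.66]. Speed limits (rad/s): [2.57, 2.57, 3.14, 3.14, 3.14, 3.14, 3.14].

### API

Orientations are given as a unit quaternion [x, y, z, w].
In Python, from plant import r gives the robot as it stands. The module is installed in compiled form; this text tells all that it offers.
- The arm moves only by the tool step_arm, never from a script. Its argument "series" is a list of rows, each a list of 7 numbers: the shift along the world's x, y, z in mm, then the turn, a rotation vector about the world's x, y, z in rad, then the closure, from 0 (fully open) to 1 (shut). A call has 1 to 20 rows; each row shifts and turns the commanded pose from where the row before left it; what a row does not reach is not made up. A row lasts 1/10 s, in which the tool goes at most 50 mm and 8.59 degrees, less where a joint would pass 70% of its speed; a pose out of reach is approached as far as the arm can. A call is refused whole if a number of a shift passes 50 or a number of a turn 0.15, either way. A call with a gripper value outside its range is refused whole. The fingers move at their own pace and stop on an object; "force" is the grip in N (left out, the last holds). Time passes only in rows, so rows that do not move let the fingers close. It gives the time, the measured TCP pose, the force, the opening and the grip force at its end, in the units of the state.
- r.get_state(): the state, without advancing time (a new reading comes with each control period).
- r.snapshot(name): name is "side" or "top" or "wrist"; returns (picture, depth): 480x640x3 uint8, blue, green, red; 480x640 float32, m along the optical axis (not along the pixel's ray), 0 where there is no reading.
- r.get_calibration(name): a dict with "intrinsics" (3x3 intrinsics, pixels), "pose" (4x4, takes a point from camera to world coordinates). Camera axes: x right, y up, looking along -z (the intrinsics and any distortion apply to the point x, -y, -z); pixel columns grow to the right and rows downward; lengths in m; the calibration is good to about 2 mm. A picture is of the moment at which its call begins: read the wrist's pose just before it. get_calibration takes no time and is no camera call; for the wrist camera it gives the pose at the moment of the call.
- r.finish_job(): hands the job in; it is judged then, once.
The state is a dict: "clock": time; "q": joint angles; "qd": joint speeds; "joint_torque": joint torques, N m; "tool_pos": TCP position; "eef_rot": TCP orientation; "contact_force": force on the tool from outside, world axes, zero at the start; "moment": the same for the moment, N m; "opening": opening from 0.0 (shut) to 1.0 (fully open); "finger_force": force on a finger pad.
Only numpy, scipy, OpenCV 4.12 (cv2) and the standard library are available. Lean on these libraries where they do the work, as an engineer would, in place of code of your own. Each camera call takes 0.05 s, during which the arm holds its last target. There are 200 camera calls.

### The job

Check the tall reference cell on the light tester: first push the shutter knob on top of the lamp housing away until the shutter is fully open, then take the tall glass cell out of the wooden rack, gripping it by its two frosted faces only and never putting the fingers on its clear glass. Hold it upright with its middle in the light path, about half-way between the lamp and the receiver, the clear faces square to the beam, and do not let it touch the tester. Leave the shutter open and the other two pieces standing in the rack, and finish while still holding the cell there, steady.

Things in the scene. Friction and masses are not known exactly. Their poses are not given: they have to be found in the camera images.
- tester: Light tester, fixed: base plate 100 x 214 mm, top 16 mm above the bench, and two grey housings (90 mm in x, 48 mm in y, tops 115 mm above the bench) with an open 104 mm gap between. Origin on the bench under its middle. y runs along the beam from the lamp housing (centre y = -76 mm) to the receiver (y = +76 mm); x points to its back, away from the robot; z up.
- beam_mid (a point): The middle of the light path: the point on the beam half-way between the two housings, 85 mm above the bench. Same axes as the tester; the beam runs along y. The lenses are 8 mm wide.
- shutter (a joint): Shutter of the lamp, in m: 0 = closed (blade in front of the lamp's lens), 0.036 = fully open, at its end stop; it starts between 0 and 0.010. The value grows as the knob slides along the tester's +x, away from the robot. It slides stiffly (about 2 N) and stays where it is left.
- knob_mid (a point): Centre of the shutter's black knob on top of the lamp housing: an upright block 12 mm in the tester's x (the sliding direction), 22 mm in y, 24 mm high, from 5 to 29 mm above the housing's top. It moves with the shutter.
- rack: Wooden rack, fixed: board 60 (x) x 240 (y) mm, 25 thick, on legs, top 90 mm above the bench; three round wells 39 mm wide, 12 mm deep, 90 mm apart along y, the middle one central. Origin on the bench under its centre. The cells (turned any way) and the plug stand in the wells in any order. Behind it a saw lies across a tote: fixed, at world x 0.51 to 0.57, y -0.12 to 0.38, top at z 0.147.
- tall_cell_mid (a point): Centre of the tall cell, an upright glass block 80 mm high: 26 mm over its two white frosted plates (its x axis: grip along this), 20 mm over its clear faces (its y axis: the light passes along this). Plates 16 mm wide, full height, standing 4 mm off the glass. Same when turned half round. About 0.09 kg; foot 78 mm above the bench, so this point starts at 118 mm.
- tall_cell: The tall cell as a whole; origin at the centre of its underside, axes as for tall_cell_mid.
- tall_cell_glass: The clear glass of the tall cell, not to be touched by the fingers: 20 mm thick along the cell's y, so it stands 2 mm out beyond the edges of the frosted plates there; origin at the centre of the cell's underside, axes as for the cell.
- short_cell_mid (a point): Centre of the short cell, of the same make and section but only 45 mm high. A bystander in another well.
- plug_mid (a point): Centre of the round steel plug, 26 mm across and 80 mm high. A bystander in another well.
Not all that is in view belongs to the job. Leave any orange look-alike of the tall_cell alone.

How it is judged:
On the way, in this order (a step that is already met when the one before it is completed fails the run):
1. the shutter is pushed fully open (value of joint shutter above 0.031 m), for 0.2 s.
2. the tall cell is lifted out of the rack, held by the fingers (height (world z) of tall_cell_mid above 0.133 m and contact force between the fingers and tall_cell above 1 N), for 0.2 s.
At the end, for the whole second after the job is handed in: Shutter open (above 0.031 m); tall cell held still by its frosted plates, no finger on the glass, not touching the tester, upright within 7 deg, square to the beam within 8 deg, its centre within 6 mm of the beam sideways, 12 mm in height, 20 mm of mid-gap (value of joint shutter above 0.031 m and x of tall_cell_mid in the frame of beam_mid between -0.006 and 0.006 m and y of tall_cell_mid in the frame of beam_mid between -0.02 and 0.02 m and z of tall_cell_mid in the frame of beam_mid between -0.012 and 0.012 m and angle between the y axis of tall_cell_mid and the y axis of beam_mid, either way round below 0.14 rad and angle between tall_cell_mid's own z axis and vertical below 0.12 rad and contact force between the fingers and tall_cell above 1 N and contact force between the fingers and tall_cell_glass below 0.5 N and contact force between tall_cell and tester below 0.2 N and linear speed of tall_cell below 0.02 m/s); the arm keeps its last pose, push and grip.
It fails at once if the fingers press on the clear glass of the tall cell (contact force between the fingers and tall_cell_glass above 1 N).
It fails at once if the tall cell knocks against the tester (contact force between tall_cell and tester above 1 N).
It fails at once if the short cell or the plug is moved (distance of any of short_cell_mid, plug_mid from where it was at the start of the episode above 0.02 m).
It also fails if it takes over 45 s, if anything falls off the work surface, if the arm or the gripper's body presses on something with over 40 N, if the wrist force passes 120 N, or if a joint passes its speed limit or range.

## Working session

There is one attempt and no reset: what is moved stays moved. The work goes in short steps, Python scripts to look and compute and a tool call to move; the robot and the scene stay as the last step left them, time stands still between calls to the robot, and variables do not carry over. Pictures are saved under pics/ and viewed, at most 10 in all, crops included, and the job is handed in when it is done.

Besides the shell and the picture viewer there is one more tool, called after "Call:" as a command line: name --pt "numbers of a row" for each row, then --argument value for the rest. step_arm: Moves the arm, as the interface text tells. Its arguments: {"type":"object","properties":{"series":{"type":"array"},"force":{"type":"number"}},"required":["series"]}

```bash
mkdir -p pics; cat > h.py <<'E'
import numpy as np, cv2, pickle
from plant import r
def snap(n,f):
    c=r.get_calibration(n); p,d=r.snapshot(n); cv2.imwrite(f'pics/{f}.png',p)
    pickle.dump((p,d,c),open(f'{f}.pkl','wb')); return p,d,c
def load(f): return pickle.load(open(f'{f}.pkl','rb'))
def cloud(d,c):
    K=np.array(c['intrinsics']);T=np.array(c['pose'])
    v,u=np.mgrid[:480,:640]
    P=np.stack([(u-K[0,2])/K[0,0]*d,-(v-K[1,2])/K[1,1]*d,-d],-1)
    return P@T[:3,:3].T+T[:3,3]
E
python3 - <<'E'
from h import *
for n in ['top','side']:
    p,d,c=snap(n,n+'0'); print(n,c)
print(r.get_state())
E
```

```text
top {'intrinsics': array([[434.47874099,   0.        , 321.73367809],
       [  0.        , 434.47874099, 247.07496346],
       [  0.        ,   0.        ,   1.        ]]), 'pose': array([[-0.0632366 ,  0.97513423, -0.21240143,  0.20496374],
       [-0.99797894, -0.06045208,  0.01958513,  0.01338669],
       [ 0.00625803,  0.21321065,  0.97698621,  0.93820549],
       [ 0.        ,  0.        ,  0.        ,  1.        ]])}
side {'intrinsics': array([[433.16548928,   0.        , 316.21688891],
       [  0.        , 433.16548928, 231.32345955],
       [  0.        ,   0.        ,   1.        ]]), 'pose': array([[ 0.99948047, -0.03092584,  0.00907652,  0.37730226],
       [ 0.02355504,  0.5086758 , -0.86063586, -0.72015806],
       [ 0.02199888,  0.86040253,  0.50913999,  0.54144263],
       [ 0.        ,  0.        ,  0.        ,  1.        ]])}
{'clock': 0.1, 'q': array([ 1.26182033,  0.68987493, -0.19450911,  1.56621001,  0.15728481,
        0.90250733, -0.2150726 ]), 'qd': array([-9.75104617e-05, -2.42184761e-03,  1.35606753e-03, -1.32544254e-03,
        2.38755164e-04, -4.10246583e-04,  1.21869570e-04]), 'joint_torque': array([-3.54800155e-03, -5.28503287e+01, -1.27223242e+00, -1.53838527e+01,
       -5.26853849e-02,  1.89129089e-03,  4.07699440e-05]), 'tool_pos': array([ 0.20983491, -0.58813443,  0.23801367]), 'eef_rot': array([ 9.85341668e-01,  1.70590587e-01, -1.93914982e-04, -7.82099237e-04]), 'contact_force': array([-0.14692022, -0.16988559,  0.55841487]), 'moment': array([-0.02797352,  0.04893136, -0.00318117]), 'finger_force': 0.0, 'opening': 1.003129481652324}
```

View pics/top0.png

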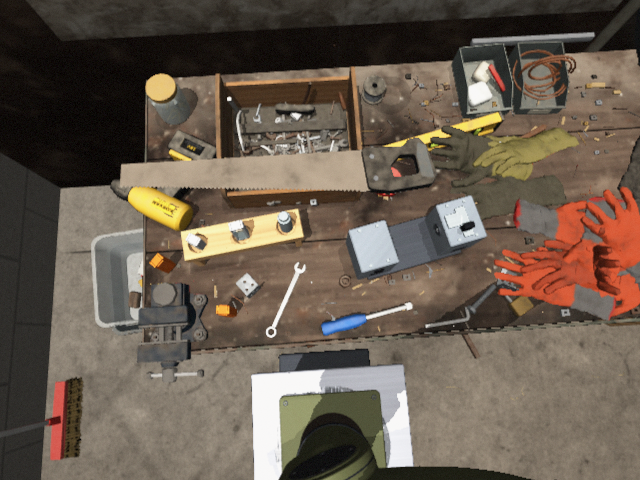

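View pics/side0.png

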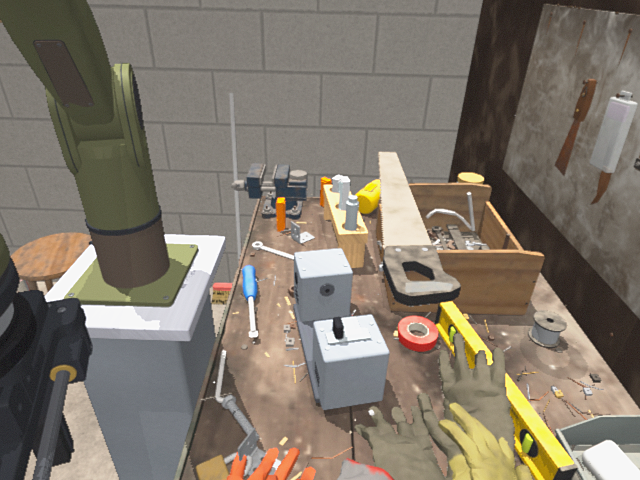

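Top view: rack at about (241,236) with pieces at (197,241), (238,231), (284,222). The receiver is at (373,248) and the lamp at (457,222), with its knob at (466,226). Next I fit the poses and enlarge the rack.

```bash
python3 - <<'E'
from h import *
p,d,c=load('top0'); W=cloud(d,c); ps,ds,cs=load('side0'); Ws=cloud(ds,cs)
def rect(m,W,name):
    P=W[m][:,:2]; print(name,len(P),W[m][:,2].mean().round(4),cv2.minAreaRect((P*1000).astype(np.float32)))
def box(W,u0,u1,v0,v1,z0,z1):
    m=np.zeros(d.shape,bool); m[v0:v1,u0:u1]=1
    return m&(W[...,2]>z0)&(W[...,2]<z1)
rect(box(W,340,402,215,285,.107,.122),W,'recv')
rect(box(W,425,490,190,255,.107,.122),W,'lamp')
rect(box(W,425,490,190,255,.128,.16),W,'knob')
rect(box(W,175,310,200,265,.082,.096),W,'rack')
for n,u0,u1 in [('A',180,215),('B',222,258),('C',268,302)]:
    m=box(W,u0,u1,200,260,.105,.18); z=W[m][:,2]; print(n,np.percentile(z,[50,90,98]).round(4),np.median(W[m],0).round(4))
    rect(box(W,u0,u1,200,260,np.percentile(z,95)-.008,.18),W,n+'top')
a=cv2.resize(p[200:265,175:310],None,fx=5.5,fy=5.5,interpolation=cv2.INTER_CUBIC)
b=cv2.resize(ps[165:270,310:400],None,fx=5.5,fy=5.5,interpolation=cv2.INTER_CUBIC)
o=np.zeros((600,800,3),np.uint8);o[:a.shape[0],:a.shape[1]]=a
cv2.imwrite('pics/crop1.png',o[:360]); cv2.imwrite('pics/crop2.png',b)
E
```

```text
recv 1803 0.1146 ((380.7284851074219, -102.71537780761719), (91.05343627929688, 78.46048736572266), 12.924695014953613)
lamp 1638 0.1157 ((420.41253662109375, -279.17169189453125), (90.00918579101562, 77.94390869140625), 12.40816593170166)
knob 94 0.1408 ((402.992919921875, -283.545166015625), (11.709064483642578, 21.965824127197266), 13.682975769042969)
rack 2613 0.0893 ((425.6111145019531, 156.11431884765625), (61.60262680053711, 240.4004669189453), 8.077354431152344)
A [0.1212 0.1238 0.1245] [0.4113 0.2434 0.1212]
Atop 130 0.1215 ((412.7099914550781, 244.56639099121094), (27.085186004638672, 19.061725616455078), 59.94397735595703)
B [0.1535 0.1585 0.1598] [0.4205 0.1531 0.1535]
Btop 138 0.1567 ((424.9094543457031, 155.5139617919922), (17.93708038330078, 25.896413803100586), 11.391996383666992)
C [0.1464 0.1582 0.1592] [0.4326 0.0656 0.1464]
Ctop 76 0.1569 ((438.0308532714844, 66.25428771972656), (15.266201972961426, 16.267614364624023), 87.2387924194336)
```

View pics/crop1.png

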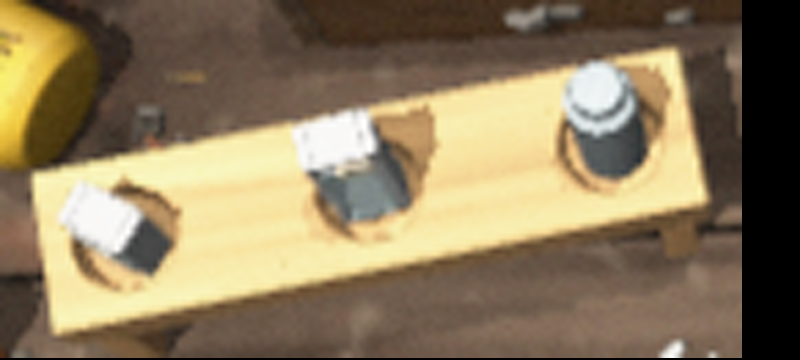

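View pics/crop2.png

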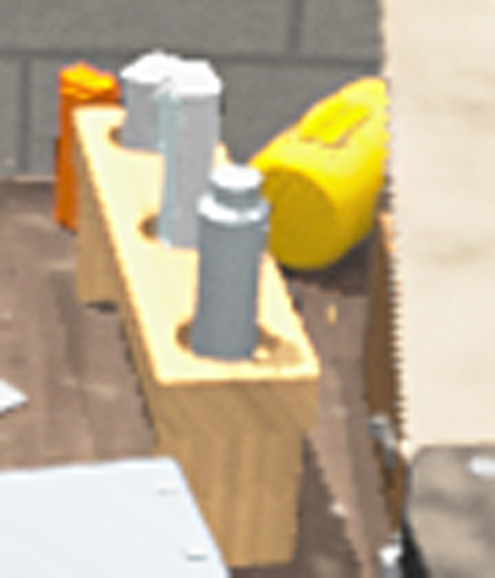

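Crops: the tall cell is the middle piece, with a long white top about (340,145) in the crop. The short cell is on the left and the steel plug on the right. The fits agree with the stated sizes: rack 240 x 62 mm, cell top at z 0.157, gap about 103 mm, knob 12 x 22 mm. The tester yaw is about 12.7° and the gap middle about (0.4006, -0.191). I'll shut the fingers and go to the near side of the knob.

Call:
step_arm --pt "19 37 0 0 0 -0.03 1" --pt "19 37 0 0 0 -0.03 1" --pt "19 37 0 0 0 -0.03 1" --pt "19 37 0 0 0 -0.03 1" --pt "19 37 0 0 0 0 1" --pt "19 37 0 0 0 0 1" --pt "19 37 0 0 0 0 1" --pt "19 37 0 0 0 0 1" --pt "0 0 0 0 0 0 1" --pt "0 0 0 0 0 0 1" --force 20

```text
clock: 1.1
tool_pos: [0.3625, -0.2919, 0.2387]
eef_rot: [0.994, 0.113, -0.0, -0.0]
contact_force: [0.1, -0.3, -0.8]
opening: 0.12
finger_force: 0.0
```

Call:
step_arm --pt "0 0 -30 0 0 0 1" --pt "0 0 -30 0 0 0 1" --pt "0 0 -30 0 0 0 1" --pt "0 0 -20 0 0 0 1" --pt "0 0 0 0 0 0 1" --pt "10 2 0 0 0 0 1" --pt "10 2 0 0 0 0 1" --pt "6 2 0 0 0 0 1" --pt "8 2 0 0 0 0 1" --pt "8 2 0 0 0 0 1" --pt "0 0 0 0 0 0 1"

```text
clock: 2.2
tool_pos: [0.406, -0.2823, 0.1291]
eef_rot: [0.994, 0.112, 0.001, 0.0]
contact_force: [-0.4, -0.0, -0.3]
opening: 0.003
finger_force: 0.0
```

```bash
python3 - <<'E'
from h import *
p,d,c=snap('side','side1'); cv2.imwrite('pics/c3.png',cv2.resize(p[200:420,220:420],None,fx=2.5,fy=2.5))
E
```

```text
(no output)
```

View pics/c3.png

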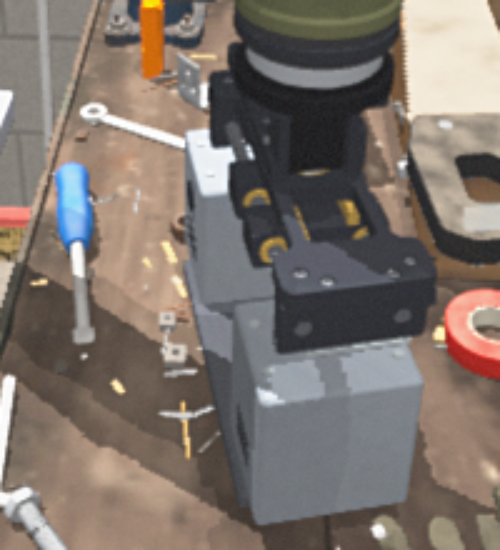

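The gripper hides the knob in this view. I'll keep pushing and watch the force.

Call:
step_arm --pt "8 2 0 0 0 0 1" --pt "6 1 0 0 0 0 1"

```text
clock: 2.45
tool_pos: [0.4178, -0.2791, 0.1287]
eef_rot: [0.994, 0.111, -0.001, -0.0]
contact_force: [-1.9, 0.8, 1.5]
opening: 0.004
finger_force: 1.1
```

Call:
step_arm --pt "4 1 0 0 0 0 1" --pt "3 1 0 0 0 0 1"

```text
clock: 2.65
tool_pos: [0.419, -0.2787, 0.1285]
eef_rot: [0.994, 0.109, -0.006, -0.001]
contact_force: [-16.3, -5.7, 11.7]
opening: 0.009
finger_force: 8.4
```

The end stop is reached: the force jumped to 16 N at about 31 mm of travel. I back off, rise and go over the tall cell.

Call:
step_arm --pt "-8 -2 0 0 0 0 1" --pt "-10 -2 0 0 0 0 1" --pt "0 0 40 0 0 0 0.3" --pt "0 0 40 0 0 0 0.3" --pt "0 0 40 0 0 0 0.3" --pt "3 43 5 0 0 0 0.3" --pt "3 43 5 0 0 0 0.3" --pt "3 43 0 0 0 0 0.3" --pt "3 43 0 0 0 0 0.3" --pt "2 44 0 0 0 0 0.3" --pt "2 44 0 0 0 0 0.3" --pt "2 44 0 0 0 0 0.3" --pt "2 44 0 0 0 0 0.3" --pt "0 44 0 0 0 0 0.3" --pt "0 44 0 0 0 0 0.3" --pt "0 0 0 0 0 0 0.3" --pt "0 0 0 0 0 0 0.3"

```text
clock: 4.35
tool_pos: [0.4268, 0.1556, 0.2586]
eef_rot: [0.994, 0.113, 0.0, -0.0]
contact_force: [0.0, -1.6, 0.2]
opening: 0.699
finger_force: 0.0
```

```bash
python3 - <<'E'
from h import *
p,d,c=snap('wrist','w1'); W=cloud(d,c); print(np.array(c['pose']).round(3).tolist())
def rect(m,W,n): print(n,m.sum(),W[m].mean(0).round(4),cv2.minAreaRect((W[m][:,:2]*1000).astype(np.float32)))
near=(np.hypot(W[...,0]-.424,W[...,1]-.155)<.03)
for z0 in (.145,.150,.154): rect(near&(W[...,2]>z0)&(W[...,2]<.165)&(d>0),W,z0)
for n in['top']:
    p,d,c=snap(n,'top2'); W=cloud(d,c); m=np.zeros(d.shape,bool); m[190:255,425:490]=1
    rect(m&(W[...,2]>.128)&(W[...,2]<.16),W,'knob')
    m[:]=0; m[190:260,425:490]=1
    mask=m&(abs(W[...,2]-.115)<.006); rect(mask,W,'lamp')
E
```

```text
[[0.225, 0.941, 0.254, 0.491], [-0.974, 0.217, 0.059, 0.17], [0.0, -0.261, 0.965, 0.405], [0.0, 0.0, 0.0, 1.0]]
0.145 1219 [0.4281 0.1548 0.1572] ((426.59027099609375, 154.34872436523438), (19.938793182373047, 25.92287254333496), 11.35250186920166)
0.15 1147 [0.4277 0.1547 0.1578] ((426.58709716796875, 154.35308837890625), (19.9346923828125, 25.92413902282715), 11.300270080566406)
0.154 1024 [0.427  0.1546 0.1584] ((426.72064208984375, 154.30087280273438), (19.332239151000977, 25.927627563476562), 12.322985649108887)
knob 95 [ 0.4328 -0.2752  0.1407] ((433.9320983886719, -276.4051208496094), (11.939697265625, 21.883651733398438), 12.647584915161133)
lamp 1659 [ 0.4194 -0.2777  0.1155] ((426.5710144042969, -277.94464111328125), (103.25301361083984, 78.50942993164062), 12.354888916015625)
```

View pics/w1.png

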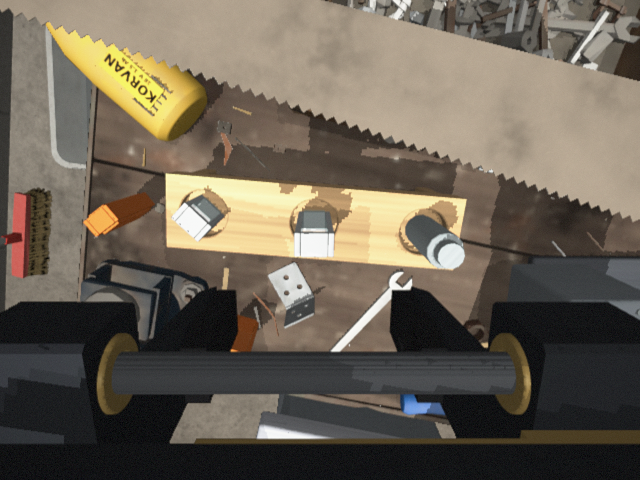

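The wrist view shows the tall cell in the middle at (317,235), the short cell at (200,215) and the plug at (430,240). The knob has moved about 32 mm to its stop. The fingers line up with the cell: x-axis about 101–102° against the tool's 103°. I go down and grip.

Call:
step_arm --pt "0 -1 -30 0 0 0 0.3" --pt "0 0 -30 0 0 -0.01 0.3" --pt "0 0 -30 0 0 0 0.3" --pt "0 0 -20 0 0 0 0.3" --pt "0 0 -20 0 0 0 0.3" --pt "0 0 -10 0 0 0 0.3" --pt "0 0 0 0 0 0 0.3"

```text
clock: 5.15
tool_pos: [0.4267, 0.1519, 0.118]
eef_rot: [0.994, 0.105, -0.001, 0.001]
contact_force: [-0.2, 0.5, 0.1]
opening: 0.701
finger_force: 0.0
```

Call:
step_arm --pt "0 0 0 0 0 0 0.6" --pt "0 0 0 0 0 0 0.7" --pt "0 0 0 0 0 0 0.8" --pt "0 0 0 0 0 0 1" --pt "0 0 0 0 0 0 1" --pt "0 0 0 0 0 0 1" --pt "0 0 0 0 0 0 1" --pt "0 0 0 0 0 0 1" --force 20

```text
clock: 5.95
tool_pos: [0.4274, 0.1536, 0.1191]
eef_rot: [0.994, 0.106, 0.0, -0.0]
contact_force: [-0.7, 0.6, 6.4]
opening: 0.296
finger_force: 19.9
```

The opening is 26.0 mm, so the fingers are on the frosted plates. Lift.

Call:
step_arm --pt "0 0 10 0 0 0 1" --pt "0 0 20 0 0 0 1" --pt "0 0 30 0 0 0 1" --pt "0 0 30 0 0 0 1" --pt "0 0 20 0 0 0 1" --pt "0 0 0 0 0 0 1" --pt "0 0 0 0 0 0 1"

```text
clock: 6.65
tool_pos: [0.4268, 0.1531, 0.2287]
eef_rot: [0.994, 0.106, 0.0, 0.0]
contact_force: [0.4, 0.1, -0.3]
opening: 0.294
finger_force: 19.9
```

```bash
python3 - <<'E'
from h import *
s=r.get_state(); print(s['q'].round(2),s['tool_pos'].round(4),s['opening'],s['finger_force'])
E
```

```text
[-0.38  0.49 -0.1   2.08  0.08  0.58 -1.9 ] [0.4268 0.1531 0.2287] 0.29355718938761893 19.91469405591488
```

Call:
step_arm --pt "0 -20 0 0 0 0.1 1" --pt "0 -22 0 0 0 0.1 1" --pt "0 -22 0 0 0 0.1 1" --pt "0 -22 0 0 0 0.1 1" --pt "0 -22 0 0 0 0.1 1" --pt "0 -22 0 0 0 0.1 1" --pt "0 -22 0 0 0 0.1 1" --pt "0 -22 0 0 0 0.1 1" --pt "-2 -22 0 0 0 0.1 1" --pt "-4 -22 0 0 0 0.1 1" --pt "-4 -22 0 0 0 0.1 1" --pt "-4 -22 0 0 0 0.1 1" --pt "-4 -22 0 0 0 0.1 1" --pt "-4 -22 0 0 0 0.1 1" --pt "-4 -20 0 0 0 0.1 1" --pt "0 -18 0 0 0 0.081 1" --pt "0 0 0 0 0 0 1" --pt "0 0 0 0 0 0 1"

```text
clock: 8.45
tool_pos: [0.4005, -0.19, 0.2278]
eef_rot: [0.625, 0.781, 0.0, -0.001]
contact_force: [-0.6, -1.1, -0.7]
opening: 0.293
finger_force: 19.9
```

```bash
python3 - <<'E'
from h import *
s=r.get_state(); R=cv2.Rodrigues  # noqa
from scipy.spatial.transform import Rotation as Ro
print(s['q'].round(2),s['tool_pos'].round(4),s['opening'],Ro.from_quat(s['eef_rot']).as_matrix().round(4).tolist())
p,d,c=snap('wrist','w2'); W=cloud(d,c); snap('side','s2')
m=(d>0)&(abs(W[...,2]-.115)<.005)&(abs(W[...,0]-.4)<.12)&(abs(W[...,1]+.19)<.2)
n,l,st,ce=cv2.connectedComponentsWithStats(m.astype(np.uint8))
for i in range(1,n):
    if st[i,4]>300: q=l==i; print(st[i],W[q].mean(0).round(4),cv2.minAreaRect((W[q][:,:2]*1000).astype(np.float32)))
a=cv2.imread('pics/s2.png'); cv2.imwrite('pics/w2b.png',np.hstack([cv2.resize(p,(400,300)),cv2.resize(a[150:450,200:500],(300,300))]))
E
```

```text
[ 0.76  0.53 -0.63  2.09  0.5   0.67  0.01] [ 0.4005 -0.19    0.2278] 0.29310940693202286 [[-0.219, 0.9757, -0.0016], [0.9757, 0.219, 0.002], [0.0023, -0.0011, -1.0]]
[  241    34   148   132 18751] [ 0.3802 -0.103   0.1156] ((380.5033264160156, -104.10454559326172), (90.27855682373047, 78.0010986328125), 12.675848960876465)
[ 258  394  114   12 1025] [ 0.426  -0.3136  0.1157] ((427.573974609375, -313.0501403808594), (86.65316009521484, 12.821487426757812), 12.718616485595703)
```

View pics/w2b.png

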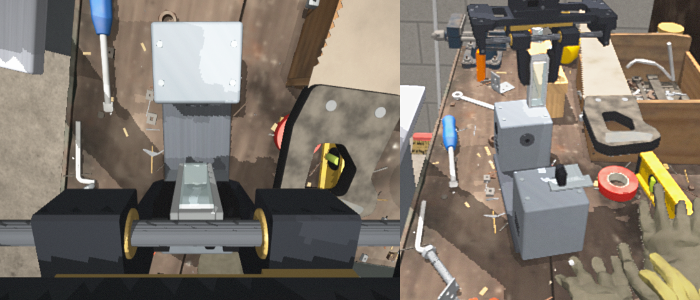

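The wrist view shows the receiver at (195,60), and the side view shows the cell hanging upright over the gap. The wrist fit of the receiver agrees with the top view to 1.4 mm, yaw 12.7°. The gap middle is (0.4006, -0.192). I lower into the gap.

Call:
step_arm --pt "0 -2 -20 0 0 0 1" --pt "0 0 -20 0 0 0 1" --pt "0 0 -20 0 0 0 1" --pt "0 0 -20 0 0 0 1" --pt "0 0 -20 0 0 0 1" --pt "0 0 -15 0 0 0 1" --pt "0 0 -15 0 0 0 1" --pt "0 0 -8 0 0 0 1" --pt "0 0 -4 0 0 0 1" --pt "0 0 0 0 0 0 1" --pt "0 0 0 0 0 0 1" --pt "0 0 0 0 0 0 1"

```text
clock: 9.75
tool_pos: [0.4014, -0.1928, 0.0873]
eef_rot: [0.624, 0.781, 0.0, 0.001]
contact_force: [0.2, 0.0, -0.4]
opening: 0.293
finger_force: 19.9
```

```bash
python3 - <<'E'
from h import *
from scipy.spatial.transform import Rotation as Ro
s=r.get_state(); print(s['tool_pos'].round(4),s['opening'],s['finger_force'],s['contact_force'].round(1),Ro.from_quat(s['eef_rot']).as_matrix().round(3).tolist())
p,d,c=snap('wrist','w3'); W=cloud(d,c)
m=(d>0)&(abs(W[...,0]-.4006)<.03)&(abs(W[...,1]+.192)<.03)&(abs(W[...,2]-.122)<.012); q=W[m]
print('cell top',m.sum(),np.percentile(q[:,2],[50,90,95]) if m.sum() else '', cv2.minAreaRect((q[:,:2]*1000).astype(np.float32)))
a,d,c=snap('side','s3'); W=cloud(d,c); m=(d>0)&(W[...,2]>.128)&(W[...,2]<.16)&(abs(W[...,0]-.42)<.05)&(abs(W[...,1]+.28)<.03); print('knob',W[m].mean(0) if m.any() else 0)
cv2.imwrite('pics/w3b.png',np.hstack([cv2.resize(p,(400,300)),cv2.resize(a[200:400,250:450],(300,300))]))
E
```

```text
[ 0.4014 -0.1928  0.0873] 0.2926117682687396 19.914697967469692 [ 0.2  0.  -0.4] [[-0.221, 0.975, 0.001], [0.975, 0.221, -0.0], [-0.0, 0.001, -1.0]]
cell top 7241 [0.12354432 0.13232653 0.13305131] ((400.6517028808594, -193.2435760498047), (57.01667785644531, 22.237709045410156), 13.092196464538574)
knob [ 0.43564834 -0.28105596  0.13971342]
```

View pics/w3b.png

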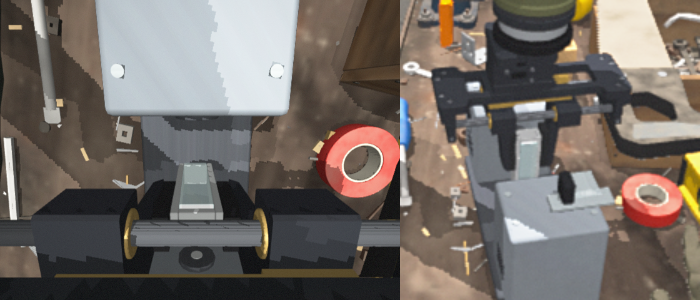

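The wrist view shows the cell at (195,190), clear of both housings. The side view shows the knob still at the open end, at (567,187). Position, height and grip are all in tolerance, so I hand in.

```bash
python3 -c "
from plant import r
print(r.finish_job())"
```

```text
the job is handed in; nothing more can be done
None
```

The job is handed in, though no verdict came back: the knob was pushed to its end stop, and the tall cell is held by its frosted plates, steady at mid-gap in the beam and, by my measurements, within the position limits and clear of the tester.

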